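# Sieve the small counterweight discs out of the mix

## Robot

A 6-joint arm with a two-finger parallel gripper is mounted at the origin on the work surface. World frame = base frame: x ahead of the robot, y to its left, z up, the work surface at z = 0. Lengths are in mm, angles in rad, forces in N, time in s.
With the tool pointing down it reaches from about 425 to 925 mm from the base axis. Payload 12.5 kg.
Tool frame: the origin (TCP) lies at the very end of the fingers, on their centre line; the grasp point (between the pads) lies 19 mm behind it (bot.tcp_to_grasp is the distance from the TCP to the grasp point, in mm); z points along the fingers, y is the line along which they close (so a half turn about z gives the same grasp; the last joint's range is limited). The gripper opens to 85 mm and grips with 20 to 120 N. Pads are 22 mm wide; open, the fingers measure 114 mm over their backs; the gripper's body (76 mm by 85 mm) begins 54 mm behind the grasp point. The pads swing forward as they close: fully open they stand 13 mm farther back than shut.
Start: joints at [1.162, 0.491, 1.559, -0, 1.092, -0.106], TCP at [186.354, 596.588, 231.327] pointing down, gripper open.
Joint ranges: [-3.1, 3.1], [-0.84, 2.19], [0.05, 2.79], [-1.13, 4.28], [0.06, 2.93], [-2.69, 2.69]. Speed limits (rad/s): [2.22, 2.22, 2.79, 3.14, 3.14, 3.14].

## Interface

Orientations are given as a rotation vector (axis times angle).
In Python, from station import bot gives the robot as it stands. The module is installed in compiled form; this text tells all that it offers.
- The arm moves only by the tool jog_arm, never from a script. Its argument "rows" is a list of rows, each a list of 6 numbers: the shift along the world's x, y, z in cm, then the turn, a rotation vector about the world's x, y, z in degrees. A call has 1 to 12 rows; each row is the pose to reach, as a shift and turn from the pose commanded when the call began; what a row does not reach only later rows make up. A row lasts 1/12 s, in which the tool goes at most 41.7 mm and 7.16 degrees, less where a joint would pass 70% of its speed; a pose out of reach is approached as far as the arm can. A call with a gripper value outside its range is refused whole. "grip" is the closure in counts, from 0 (fully open) to 255 (shut), set as the call begins (left out, the last holds). The fingers move at their own pace and stop on an object; the grip force is fixed at half the most. Time passes only in rows, so rows that repeat a pose let the fingers close. It gives the time, the measured TCP pose, the force, the opening and the grip force at its end, in the units of the state.
- bot.sense(): the state, without advancing time (a new reading comes with each control period).
- bot.snapshot(name): name is "scene" or "top" or "wrist"; returns a dict with "color" (420x560x3 uint8, blue, green, red), "range_z" (420x560 float32, mm along the optical axis (not along the pixel's ray), 0 where there is no reading), "camera_matrix" (3x3 intrinsics, pixels), "T" (4x4, takes a point from camera to world coordinates); the wrist camera has in their place "tool_from_camera" (4x4, takes a point from camera to tool coordinates, whose origin is the TCP and whose axes are the flange's). Camera axes: x right, y down, z forward; pixel columns grow to the right and rows downward; lengths in mm; the calibration is good to about 2 mm. A picture is of the moment at which its call begins: read the wrist's pose just before it.
- bot.finish_job(): hands the job in; it is judged then, once.
Trained networks look in the newest picture that a camera, given by its name, has taken for a name from the list of things; names that differ only in an ending like _2 or _b are one class to them, and where a whole thing is asked for, a point or a joint stands for the part that bears it (a point fixed in the world has none). Each returns a list of dicts, best first, with "score" (0 to 1); they miss things now and then, are a little off and sometimes report something else, mostly with a low value. They report only what shows in the picture. A call takes as long as a camera call.
- bot.spot_in(camera, label): "at" ([x, y, z] in mm, in world coordinates, good to about 4 mm: the middle of the surface that is visible of it).
- bot.silhouettes(camera, label): "mask" (420x560 bool, what is visible of it).
The state is a dict: "clock": time; "qpos": joint angles; "dq": joint speeds; "tau": joint torques, N m; "ee_pos": TCP position; "tcp_rot": TCP orientation; "contact_force": force on the tool from outside, world axes, zero at the start; "torque": the same for the moment, N m; "gripper_width": finger opening in mm; "grasp_force": force on a finger pad.
Only numpy, scipy, OpenCV 4.12 (cv2) and the standard library are available. Lean on these libraries where they do the work, as an engineer would, in place of code of your own. Each camera call takes 0.05 s, during which the arm holds its last target. There are 200 camera calls.

## Task

Lift the sieve of mixed counterweight discs by its handle, carry it smoothly over the charcoal tray and, keeping it level, shake it side to side until all four small discs have dropped into the tray and only the three large ones stay in the sieve. Then set the sieve down gently, upright, in the middle of the round cork mat and let go. Do not touch the discs with the gripper, and leave the things beyond the tray where they are.

Things in the scene. Friction and masses are not known exactly. Their poses are not given: they have to be found in the camera images.
- sieve: open aluminium sieve, 0.28 to 0.44 kg: box 130 (its x) x 138 (its y) x 32 mm high, walls 3 mm, grid floor, arched handle over it. Stands on the desk at the start, yaw within 0.6 rad of the world's. Origin at the centre of its underside, z up; centre of mass straight above it, under the handle's middle
- sieve_handle (a point): middle of the sieve's handle bar, 103 mm above the sieve's underside, axes as the sieve's. The bar runs along the sieve's y at x = 0, 12 mm thick (along x), 18 mm tall (94 to 112 mm above the underside), 138 mm long, joined to the walls by a flat upright at each end
- sieve_floor (a point): centre of the sieve floor's top, 4 mm above its underside, axes as the sieve's. Floor 4 mm thick: holes 20 x 20 mm with 4 mm dark bars, two rows each side of a solid strip 36 mm wide along the sieve's x in the middle. The small discs start on the strip and stay if moved smoothly (under 1.5 m/s2); quick strokes along y (over 3 m/s2, 30 to 50 mm) slide them off into the holes
- tray: open charcoal plastic tray fixed to the desk, 210 (its x) x 250 (its y) x 40 mm high, walls and floor 4 mm, a dummy press-button latch plate on its -x side; origin at the centre of its underside, z up
- mat: round cork mat fixed to the desk, 200 mm across and 4 mm thick, on the other side of the tray from the sieve; origin at the centre of its underside
- small0: small turned stainless disc, shaped like a thick coin, with a dark dimple on its top face; origin at the centre of its underside, z is its axis. Polished: friction against anything about 0.22. Starts in the sieve on the blank strip; 15 mm across, 8 mm thick, 11 g: passes the holes
- small1: small turned stainless disc, shaped like a thick coin, with a dark dimple on its top face; origin at the centre of its underside, z is its axis. Polished: friction against anything about 0.22. Starts in the sieve on the blank strip; 15 mm across, 8 mm thick, 11 g: passes the holes
- small2: small turned stainless disc, shaped like a thick coin, with a dark dimple on its top face; origin at the centre of its underside, z is its axis. Polished: friction against anything about 0.22. Starts in the sieve on the blank strip; 15 mm across, 8 mm thick, 11 g: passes the holes
- small3: small turned stainless disc, shaped like a thick coin, with a dark dimple on its top face; origin at the centre of its underside, z is its axis. Polished: friction against anything about 0.22. Starts in the sieve on the blank strip; 15 mm across, 8 mm thick, 11 g: passes the holes
- large0: large turned stainless disc, shaped like a thick coin, with a dark dimple on its top face; origin at the centre of its underside, z is its axis. Polished: friction against anything about 0.22. Starts in the sieve, on the strip or the grid; 32 mm across, 8 mm thick, 51 g: cannot pass the holes
- large1: large turned stainless disc, shaped like a thick coin, with a dark dimple on its top face; origin at the centre of its underside, z is its axis. Polished: friction against anything about 0.22. Starts in the sieve, on the strip or the grid; 32 mm across, 8 mm thick, 51 g: cannot pass the holes
- large2: large turned stainless disc, shaped like a thick coin, with a dark dimple on its top face; origin at the centre of its underside, z is its axis. Polished: friction against anything about 0.22. Starts in the sieve, on the strip or the grid; 32 mm across, 8 mm thick, 51 g: cannot pass the holes
- tumbler: clear glass tumbler, 72 mm across, 100 mm tall, upright beyond the tray; origin at the centre of its underside; to be left alone
- headshell: aluminium headshell about 80 x 30 x 12 mm, flat on the desk beyond the tray; origin at its middle on the desk; to be left alone
- cartridge: plastic cartridge body about 40 x 17 x 15 mm, on the desk beyond the tray; origin at its middle on the desk; to be left alone
- gauge: flat stainless alignment gauge 150 x 45 x 4 mm, on the desk beyond the tray; origin at the centre of its underside; to be left alone

How it is judged (in metres and radians):
On the way, in this order (a step that is already met when the one before it is completed fails the run):
1. the sieve is held up over the tray (horizontal distance between sieve and tray below 0.09 m and height (world z) of sieve above 0.03 m).
2. all four small discs lie in the tray, the three large ones in the sieve, and the sieve is still held up (x of small0 in the frame of tray between -0.105 and 0.105 m and y of small0 in the frame of tray between -0.125 and 0.125 m and height (world z) of each of small0, small1, small2, small3 below 0.03 m and x of small1 in the frame of tray between -0.105 and 0.105 m and y of small1 in the frame of tray between -0.125 and 0.125 m and x of small2 in the frame of tray between -0.105 and 0.105 m and y of small2 in the frame of tray between -0.125 and 0.125 m and x of small3 in the frame of tray between -0.105 and 0.105 m and y of small3 in the frame of tray between -0.125 and 0.125 m and x of large0 in the frame of sieve between -0.063 and 0.063 m and y of large0 in the frame of sieve between -0.067 and 0.067 m and z of large0 in the frame of sieve between -0.004 and 0.03 m and x of large1 in the frame of sieve between -0.063 and 0.063 m and y of large1 in the frame of sieve between -0.067 and 0.067 m and z of large1 in the frame of sieve between -0.004 and 0.03 m and x of large2 in the frame of sieve between -0.063 and 0.063 m and y of large2 in the frame of sieve between -0.067 and 0.067 m and z of large2 in the frame of sieve between -0.004 and 0.03 m and height (world z) of sieve above 0.03 m), for 0.1 s.
At the end, for the whole second after the job is handed in: All four small discs lie inside the tray (origin below 30 mm), the three large discs lie inside the sieve, and the sieve stands flat on the cork mat, its centre within 30 mm of the mat's centre, tilted under 0.05 rad, everything at rest and let go (x of small0 in the frame of tray between -0.105 and 0.105 m and y of small0 in the frame of tray between -0.125 and 0.125 m and height (world z) of each of small0, small1, small2, small3 below 0.03 m and x of small1 in the frame of tray between -0.105 and 0.105 m and y of small1 in the frame of tray between -0.125 and 0.125 m and x of small2 in the frame of tray between -0.105 and 0.105 m and y of small2 in the frame of tray between -0.125 and 0.125 m and x of small3 in the frame of tray between -0.105 and 0.105 m and y of small3 in the frame of tray between -0.125 and 0.125 m and x of large0 in the frame of sieve between -0.063 and 0.063 m and y of large0 in the frame of sieve between -0.067 and 0.067 m and z of large0 in the frame of sieve between -0.004 and 0.03 m and x of large1 in the frame of sieve between -0.063 and 0.063 m and y of large1 in the frame of sieve between -0.067 and 0.067 m and z of large1 in the frame of sieve between -0.004 and 0.03 m and x of large2 in the frame of sieve between -0.063 and 0.063 m and y of large2 in the frame of sieve between -0.067 and 0.067 m and z of large2 in the frame of sieve between -0.004 and 0.03 m and horizontal distance between sieve and mat below 0.03 m and height (world z) of sieve between 0.001 and 0.008 m and angle between sieve's own z axis and vertical below 0.05 rad and linear speed of sieve below 0.02 m/s and linear speed of each of small0, small1, small2, small3, large0, large1, large2 below 0.03 m/s); the robot touches nothing.
It fails at once if the sieve is tilted more than about 12 degrees (angle between sieve's own z axis and vertical above 0.22 rad).
It fails at once if the gripper touches a disc (contact force between the fingers and small0 above 0.3 N or contact force between the fingers and small1 above 0.3 N or contact force between the fingers and small2 above 0.3 N or contact force between the fingers and small3 above 0.3 N or contact force between the fingers and large0 above 0.3 N or contact force between the fingers and large1 above 0.3 N or contact force between the fingers and large2 above 0.3 N).
It fails at once if the sieve is let go more than 10 mm above the mat (horizontal distance between sieve and mat below 0.12 m and height (world z) of sieve above 0.014 m and contact force between the fingers and sieve below 0.05 N).
It fails at once if the sieve is slammed down on the mat (over 60 N) (contact force between sieve and mat above 60 N).
It fails at once if a bystander is moved more than 25 mm (distance of any of tumbler, headshell, cartridge, gauge from where it was at the start of the episode above 0.025 m).
It also fails if it takes over 51 s, if anything falls off the work surface, if the arm or the gripper's body presses on something with over 40 N, if the wrist force passes 120 N, or if a joint passes its speed limit or range.

## Working session

There is one attempt and no reset: what is moved stays moved. The work goes in short steps, Python scripts to look and compute and a tool call to move; the robot and the scene stay as the last step left them, time stands still between calls to the robot, and variables do not carry over. Pictures are saved under pics/ and viewed, at most 10 in all, crops included, and the job is handed in when it is done.

Besides the shell and the picture viewer there is one more tool, called after ">>>" as name(argument=value, ...), one argument or row to a line, values as JSON. jog_arm: Moves the arm, as the interface text tells. Its arguments: {"type":"object","properties":{"rows":{"type":"array"},"grip":{"type":"number"}},"required":["rows"]}

```bash
mkdir -p pics; cat > h.py <<'E'
import numpy as np, cv2
from station import bot
def snap(n,f=None):
    s=bot.snapshot(n)
    if f: cv2.imwrite('pics/'+f,s['color'])
    return s
def pts(s,mask,T=None):
    T=s['T'] if T is None else T
    v,u=np.nonzero(mask&(s['range_z']>0)); z=s['range_z'][v,u].astype(float)
    K=s['camera_matrix']
    P=np.c_[(u-K[0,2])/K[0,0]*z,(v-K[1,2])/K[1,1]*z,z,np.ones(len(z))]
    return (P@np.array(T).T)[:,:3],u,v
E
python3 - <<'E'
from h import *
st=bot.sense();print({k:np.round(v,3).tolist() for k,v in st.items()})
s=snap('top','top0.png')
for l in ['sieve','sieve_handle','tray','mat','tumbler','gauge','headshell','cartridge','small0','large0']:
    r=bot.spot_in('top',l);print(l,[(np.round(d['at']).tolist(),round(d['score'],2)) for d in r[:7]])
for l in ['sieve','tray','mat']:
    m=bot.silhouettes('top',l)
    if not m: continue
    P,u,v=pts(s,m[0]['mask']);
    print(l,m[0]['score'],np.percentile(P,[1,50,99],axis=0).round().tolist())
    if l=='sieve':
        b=P[P[:,2]>88]; c=cv2.minAreaRect(b[:,:2].astype(np.float32));print('bar',len(b),b.mean(0),c)
        b=P[(P[:,2]>22)&(P[:,2]<40)]; print('wall',len(b),cv2.minAreaRect(b[:,:2].astype(np.float32)))
    elif l=='tray':
        b=P[(P[:,2]>33)&(P[:,2]<48)]; print('rim',cv2.minAreaRect(b[:,:2].astype(np.float32)))
    else: print(cv2.minAreaRect(P[:,:2].astype(np.float32)))
E
```

```text
{'clock': 0.0, 'qpos': [1.162, 0.492, 1.559, 0.0, 1.092, -0.106], 'dq': [-0.0, -0.001, 0.002, -0.001, -0.001, -0.001], 'tau': [0.001, -61.845, -26.16, -0.0, 0.004, 0.0], 'ee_pos': [186.25, 596.365, 230.715], 'tcp_rot': [-0.474, -3.105, 0.002], 'contact_force': [0.231, 0.207, -0.681], 'torque': [0.026, -0.02, -0.005], 'grasp_force': 0.0, 'gripper_width': 85.503}
sieve []
sieve_handle [([436.0, 321.0, 7.0], 0.77), ([552.0, -27.0, 1.0], 0.23)]
tray [([552.0, -26.0, 3.0], 0.57)]
mat [([453.0, -312.0, 7.0], 0.78)]
tumbler [([768.0, -251.0, 64.0], 0.84)]
gauge [([754.0, 253.0, 4.0], 0.97)]
headshell [([765.0, 103.0, 5.0], 0.54)]
cartridge [([746.0, -66.0, 10.0], 0.58)]
small0 []
large0 [([411.0, 362.0, 11.0], 0.58), ([468.0, 272.0, 12.0], 0.45), ([446.0, 319.0, 15.0], 0.39), ([435.0, 324.0, 6.0], 0.23)]
sieve 0.73 [[365.0, 241.0, -3.0], [435.0, 322.0, 7.0], [511.0, 396.0, 114.0]]
bar 359 [436.59021719 313.45426296 110.22668503] ((437.61138916015625, 317.63775634765625), (137.7274932861328, 11.888998985290527), 76.54277038574219)
wall 384 ((437.74224853515625, 318.7297058105469), (139.49319458007812, 129.87020874023438), 76.72127532958984)
tray 0.79 [[445.0, -150.0, -2.0], [554.0, -27.0, 3.0], [660.0, 98.0, 41.0]]
rim ((547.5302124023438, -25.374588012695312), (250.411865234375, 225.6312255859375), 87.04196166992188)
mat 0.68 [[364.0, -406.0, -2.0], [455.0, -314.0, 3.0], [548.0, -221.0, 8.0]]
((456.9707946777344, -314.37249755859375), (194.8507537841797, 197.79969787597656), 8.9013090133667)
```

View pics/top0.png

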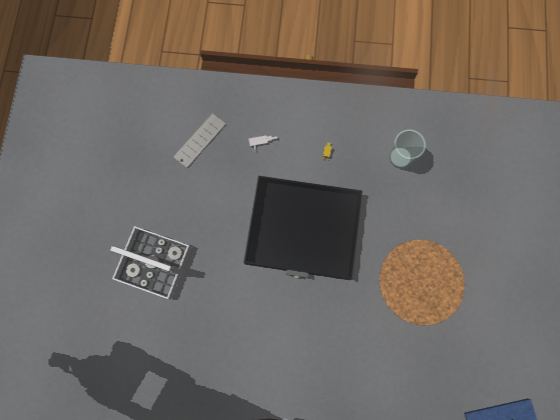

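The picture shows the sieve at about px (150,262) with its bar running (112,250)–(170,267). The tray is at (303,228), with its latch plate at (297,274), and the mat is at (422,282). The network and depth results agree:
- **Sieve:** (438, 318), yaw −13.4°
- **Tray:** about (555, −26), yaw −3°
- **Mat:** (456, −314)

I'll move above the handle and turn −86°.

>>> jog_arm(
  rows=[
    [1, -1.1, 0, 0, 0, -4],
    [3, -3.3, 0, 0, 0, -10],
    [5.5, -6, 0, 0, 0, -17],
    [8, -9, 0, 0, 0, -24],
    [10.5, -12, 0, 0, 0, -31],
    [13, -15, 0, 0, 0, -38],
    [15.5, -18, 0, 0, 0, -45],
    [18, -20.5, 0, 0, 0, -52],
    [20.5, -23, 0, 0, 0, -59],
    [23, -25.5, 0, 0, 0, -66],
    [24.5, -27, 0, 0, 0, -73],
    [25.15, -27.8, 0, 0, 0, -80],
  ],
  grip=0,
)

```text
clock: 1.7
ee_pos: [439.9, 316.6, 231.4]
tcp_rot: [2.368, 2.064, 0.001]
contact_force: [0.2, -0.0, -0.1]
gripper_width: 85.4
grasp_force: 0.0
```

>>> jog_arm(
  rows=[
    [0, 0, 0, 0, 0, -4],
    [0, 0, 0, 0, 0, -6],
    [0, 0, 0, 0, 0, -6],
    [0, 0, 0, 0, 0, -6],
    [0, 0, 0, 0, 0, -6],
  ],
)

```text
clock: 2.12
ee_pos: [437.8, 318.7, 231.4]
tcp_rot: [2.463, 1.95, 0.0]
contact_force: [-0.8, -0.4, 0.7]
gripper_width: 85.4
grasp_force: 0.0
```

```bash
python3 - <<'E'
from h import *
from scipy.spatial.transform import Rotation as R
st=bot.sense();print(st['clock'],np.round(st['ee_pos'],1),st['qpos'])
M=R.from_rotvec(st['tcp_rot']).as_matrix();print('yaw y',np.degrees(np.arctan2(M[1,1],M[0,1])),M[:,2])
s=snap('wrist','w0.png');T=np.eye(4);T[:3,:3]=M;T[:3,3]=st['ee_pos'];T=T@s['tool_from_camera']
P,u,v=pts(s,s['range_z']>0,T)
k=(P[:,2]>100)&(P[:,2]<120)&(np.hypot(P[:,0]-437,P[:,1]-318)<85)
print(k.sum(),cv2.minAreaRect(P[k,:2].astype(np.float32)),np.percentile(P[k,2],[5,50,95]))
E
```

```text
2.1167 [437.8 318.7 231.4] [ 5.07339853e-01  3.72488150e-01  1.76400505e+00 -1.05438977e-04
  1.00494494e+00  7.38697895e-01]
yaw y -13.252601037130104 [ 1.78299161e-04 -2.71969265e-06 -9.99999984e-01]
2567 ((438.08807373046875, 317.92547607421875), (136.9495086669922, 11.814114570617676), 76.5213623046875) [110.50996346 112.01135787 113.16896677]
```

View pics/w0.png

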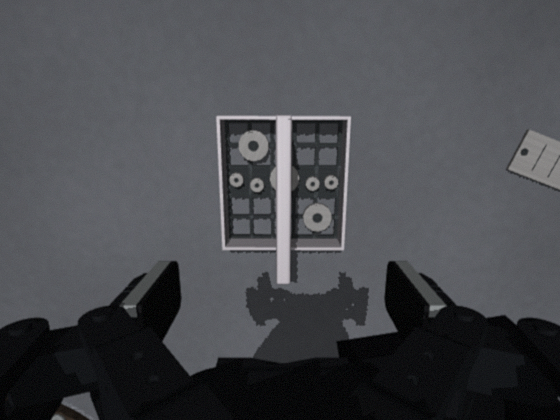

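The wrist view shows the bar upright at px (283,200), centred between the fingers. The four small discs are on the strip at (236,180), (257,185), (312,184) and (331,183). The large discs are at (253,145), (283,178) and (317,217). The fit puts the bar at (438.1, 317.9) with its top at 112, so I'll go down 147 mm and grip.

>>> jog_arm(
  rows=[
    [0, -0.05, -1, 0, 0, 0],
    [0, -0.05, -3, 0, 0, 0],
    [0, -0.05, -5.5, 0, 0, 0],
    [0, -0.05, -8, 0, 0, 0],
    [0, -0.05, -10, 0, 0, 0],
    [0, -0.05, -12, 0, 0, 0],
    [0, -0.05, -13.5, 0, 0, 0],
    [0, -0.05, -14.4, 0, 0, 0],
    [0, -0.05, -14.7, 0, 0, 0],
    [0, -0.05, -14.7, 0, 0, 0],
  ],
)

```text
clock: 3.0
ee_pos: [437.6, 318.0, 83.7]
tcp_rot: [-2.464, -1.949, 0.002]
contact_force: [0.6, -0.2, 0.1]
gripper_width: 85.5
grasp_force: 0.0
```

>>> jog_arm(
  rows=[
    [0, 0, 0, 0, 0, 0],
    [0, 0, 0, 0, 0, 0],
    [0, 0, 0, 0, 0, 0],
    [0, 0, 0, 0, 0, 0],
    [0, 0, 0, 0, 0, 0],
    [0, 0, 0, 0, 0, 0],
    [0, 0, 0, 0, 0, 0],
    [0, 0, 0, 0, 0, 0],
    [0, 0, 0, 0, 0, 0],
    [0, 0, 0, 0, 0, 0],
  ],
  grip=255,
)

```text
clock: 3.83
ee_pos: [438.1, 318.1, 84.7]
tcp_rot: [2.464, 1.948, 0.001]
contact_force: [-0.1, -1.5, 5.2]
gripper_width: 10.7
grasp_force: 60.5
```

>>> jog_arm(
  rows=[
    [0, 0, 0.1, 0, 0, 0],
    [0, 0, 0.4, 0, 0, 0],
    [0, 0, 0.9, 0, 0, 0],
    [0, 0, 1.6, 0, 0, 0],
    [0, 0, 2.5, 0, 0, 0],
    [0, 0, 3.5, 0, 0, 0],
    [0, 0, 4.5, 0, 0, 0],
    [0, 0, 5.4, 0, 0, 0],
    [0, 0, 6.1, 0, 0, 0],
    [0, 0, 6.6, 0, 0, 0],
    [0, 0, 6.9, 0, 0, 0],
    [0, 0, 7, 0, 0, 0],
  ],
)

```text
clock: 4.83
ee_pos: [437.9, 318.1, 154.8]
tcp_rot: [2.464, 1.948, 0.001]
contact_force: [-0.2, 0.1, -5.2]
gripper_width: 11.2
grasp_force: 58.9
```

```bash
python3 - <<'E'
from h import *
st=bot.sense();print(st['clock'],np.round(st['ee_pos'],1),st['gripper_width'],st['contact_force'])
s=snap('wrist','w1.png')
for l in ['small0','large0']: print(l,[(np.round(d['at']).tolist(),round(d['score'],2)) for d in bot.spot_in('wrist',l)])
snap('scene','s1.png')
E
```

```text
4.8333 [437.9 318.1 154.8] 11.164580303277484 [-0.1894467   0.12931758 -5.24092782]
small0 [([406.0, 320.0, 85.0], 0.9), ([390.0, 332.0, 77.0], 0.88), ([489.0, 306.0, 84.0], 0.72), ([466.0, 313.0, 87.0], 0.71)]
large0 [([473.0, 272.0, 85.0], 0.69), ([417.0, 360.0, 86.0], 0.61), ([452.0, 323.0, 82.0], 0.51)]
```

View pics/w1.png

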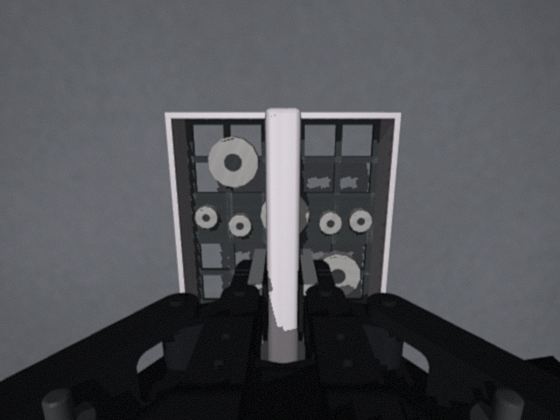

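View pics/s1.png

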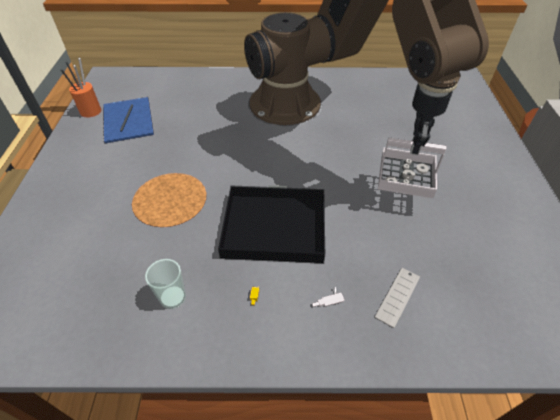

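>>> jog_arm(
  rows=[
    [0.06, -0.19, 0, 0, 0, 0.06],
    [0.19, -0.57, 0, 0, 0, 0.17],
    [0.39, -1.14, 0, 0, 0, 0.34],
    [0.64, -1.89, 0, 0, 0, 0.57],
    [0.97, -2.84, 0, 0, 0, 0.86],
    [1.35, -3.98, 0, 0, 0, 1.2],
    [1.74, -5.11, 0, 0, 0, 1.55],
    [2.13, -6.25, 0, 0, 0, 1.89],
    [2.51, -7.39, 0, 0, 0, 2.24],
    [2.9, -8.52, 0, 0, 0, 2.58],
    [3.28, -9.66, 0, 0, 0, 2.92],
    [3.67, -10.8, 0, 0, 0, 3.27],
  ],
)

```text
clock: 6.03
ee_pos: [474.9, 208.6, 154.4]
tcp_rot: [2.408, 2.018, 0.0]
contact_force: [0.2, -0.2, -4.2]
gripper_width: 10.6
grasp_force: 58.9
```

>>> jog_arm(
  rows=[
    [0.39, -1.14, 0, 0, 0, 0.34],
    [0.77, -2.27, 0, 0, 0, 0.69],
    [1.16, -3.41, 0, 0, 0, 1.03],
    [1.54, -4.54, 0, 0, 0, 1.38],
    [1.93, -5.68, 0, 0, 0, 1.72],
    [2.32, -6.82, 0, 0, 0, 2.06],
    [2.7, -7.95, 0, 0, 0, 2.41],
    [3.09, -9.09, 0, 0, 0, 2.75],
    [3.47, -10.22, 0, 0, 0, 3.1],
    [3.86, -11.36, 0, 0, 0, 3.44],
    [4.25, -12.5, 0, 0, 0, 3.78],
    [4.63, -13.63, 0, 0, 0, 4.13],
  ],
)

```text
clock: 7.03
ee_pos: [521.0, 72.2, 154.4]
tcp_rot: [2.334, 2.103, 0.0]
contact_force: [-0.2, 0.3, -4.9]
gripper_width: 11.1
grasp_force: 58.9
```

>>> jog_arm(
  rows=[
    [0.39, -1.14, 0, 0, 0, 0.34],
    [0.77, -2.27, 0, 0, 0, 0.69],
    [1.16, -3.41, 0, 0, 0, 1.03],
    [1.55, -4.55, 0, 0, 0, 1.38],
    [1.93, -5.68, 0, 0, 0, 1.72],
    [2.32, -6.82, 0, 0, 0, 2.06],
    [2.64, -7.77, 0, 0, 0, 2.35],
    [2.9, -8.52, 0, 0, 0, 2.58],
    [3.09, -9.09, 0, 0, 0, 2.75],
    [3.22, -9.47, 0, 0, 0, 2.87],
    [3.32, -9.75, 0, 0, 0, 2.95],
    [3.38, -9.94, 0, 0, 0, 3.01],
  ],
)

```text
clock: 8.03
ee_pos: [554.7, -25.8, 154.3]
tcp_rot: [-2.278, -2.164, -0.0]
contact_force: [0.7, 0.3, -4.8]
gripper_width: 11.0
grasp_force: 58.9
```

>>> jog_arm(
  rows=[
    [0, 0, -0.1, 0, 0, 0],
    [0, 0, -0.4, 0, 0, 0],
    [0, 0, -0.8, 0, 0, 0],
    [0, 0, -1.2, 0, 0, 0],
    [0, 0, -1.5, 0, 0, 0],
    [0, 0, -1.7, 0, 0, 0],
    [0, 0, -1.8, 0, 0, 0],
    [0, 0, -1.8, 0, 0, 0],
  ],
)

```text
clock: 8.7
ee_pos: [554.6, -25.5, 136.0]
tcp_rot: [-2.277, -2.164, 0.0]
contact_force: [-0.2, -0.6, -4.1]
gripper_width: 11.1
grasp_force: 58.9
```

```bash
cat > chk.py <<'E'
import sys
from h import *
from scipy.spatial.transform import Rotation as R
st=bot.sense();e=st['ee_pos'];M=R.from_rotvec(st['tcp_rot']).as_matrix()
a=np.arctan2(M[1,1],M[0,1]);print(st['clock'],np.round(e,1),'yaw',round(np.degrees(a),1),st['gripper_width'],np.round(st['contact_force'],1))
c,s_=np.cos(a),np.sin(a)
snap('wrist',sys.argv[1])
for l in ['small0','large0']:
    for d in bot.spot_in('wrist',l):
        p=np.array(d['at']);q=p[:2]-e[:2];print(l,round(d['score'],2),'world',p.round(),'in sieve',np.round([c*q[0]+s_*q[1],-s_*q[0]+c*q[1]]))
E
python3 chk.py w2.png
```

```text
8.7 [554.6 -25.5 136. ] yaw -2.9 11.086583004061286 [-0.2 -0.6 -4.1]
small0 0.96 world [580. -21.  66.] in sieve [25.  6.]
small0 0.65 world [526. -24.  64.] in sieve [-29.   0.]
small0 0.56 world [607. -30.  66.] in sieve [53. -2.]
small0 0.54 world [556. -10.  74.] in sieve [ 1. 15.]
large0 0.84 world [598. -65.  66.] in sieve [ 45. -38.]
large0 0.71 world [609. -28.  63.] in sieve [54.  1.]
large0 0.67 world [566. -21.  64.] in sieve [11.  5.]
large0 0.6 world [523.  16.  64.] in sieve [-34.  40.]
```

>>> jog_arm(
  rows=[
    [0.1, 2.2, 0, 0, 0, 0],
    [0.1, 2.2, 0, 0, 0, 0],
    [0, 0, 0, 0, 0, 0],
    [-0.1, -2.2, 0, 0, 0, 0],
    [-0.1, -2.2, 0, 0, 0, 0],
    [0, 0, 0, 0, 0, 0],
    [0.1, 2.2, 0, 0, 0, 0],
    [0.1, 2.2, 0, 0, 0, 0],
    [0, 0, 0, 0, 0, 0],
    [-0.1, -2.2, 0, 0, 0, 0],
    [-0.1, -2.2, 0, 0, 0, 0],
    [0, 0, 0, 0, 0, 0],
  ],
)

```text
clock: 9.85
ee_pos: [555.0, -28.7, 136.4]
tcp_rot: [2.281, 2.159, -0.0]
contact_force: [1.1, -0.5, -5.6]
gripper_width: 11.1
grasp_force: 59.0
```

>>> jog_arm(
  rows=[
    [0, 0, 0, 0, 0, 0],
    [0, 0, 0, 0, 0, 0],
    [0, 0, 0, 0, 0, 0],
  ],
)

```text
clock: 10.1
ee_pos: [554.7, -25.6, 136.4]
tcp_rot: [2.277, 2.164, 0.0]
contact_force: [0.3, -0.1, -4.2]
gripper_width: 10.5
grasp_force: 59.0
```

```bash
python3 chk.py w3.png
```

```text
10.1 [554.7 -25.6 136.4] yaw -2.9 10.544429380094524 [ 0.3 -0.1 -4.2]
small0 0.79 world [521. -20.  66.] in sieve [-34.   3.]
small0 0.79 world [582. -22.  65.] in sieve [28.  5.]
small0 0.68 world [603. -27.  63.] in sieve [48.  1.]
small0 0.52 world [524.  17.  64.] in sieve [-32.  41.]
large0 0.87 world [565. -16.  64.] in sieve [10. 10.]
large0 0.65 world [595. -63.  64.] in sieve [ 42. -35.]
large0 0.61 world [524.  16.  62.] in sieve [-32.  40.]
```

View pics/w3.png

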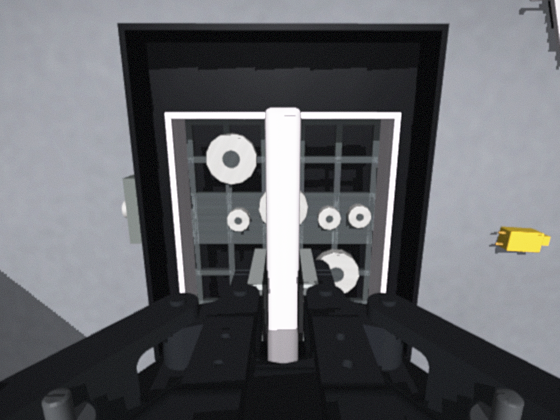

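The view shows small discs left on the strip at (238,220), (329,217) and (359,216). The fourth has left the strip, and the sieve hasn't tilted in the grip. I'll use stronger strokes.

>>> jog_arm(
  rows=[
    [0.1, 2, 0, 0, 0, 0],
    [0, 0, 0, 0, 0, 0],
    [-0.1, -2, 0, 0, 0, 0],
    [0, 0, 0, 0, 0, 0],
    [0.1, 2, 0, 0, 0, 0],
    [0, 0, 0, 0, 0, 0],
    [-0.1, -2, 0, 0, 0, 0],
    [0, 0, 0, 0, 0, 0],
    [0.1, 2, 0, 0, 0, 0],
    [0, 0, 0, 0, 0, 0],
    [-0.1, -2, 0, 0, 0, 0],
    [0, 0, 0, 0, 0, 0],
  ],
)

```text
clock: 11.25
ee_pos: [555.1, -30.0, 136.4]
tcp_rot: [2.28, 2.159, -0.0]
contact_force: [1.2, -1.0, -4.4]
gripper_width: 10.8
grasp_force: 58.5
```

>>> jog_arm(
  rows=[
    [0, 0, 0, 0, 0, 0],
    [0, 0, 0, 0, 0, 0],
    [0, 0, 0, 0, 0, 0],
  ],
)

```text
clock: 11.5
ee_pos: [554.7, -25.8, 136.4]
tcp_rot: [2.277, 2.164, -0.0]
contact_force: [-0.3, 0.4, -4.8]
gripper_width: 11.0
grasp_force: 58.5
```

```bash
python3 chk.py w4.png
```

```text
11.5 [554.7 -25.8 136.4] yaw -2.9 11.012112811391656 [-0.3  0.4 -4.8]
small0 0.54 world [558. -10.  72.] in sieve [ 3. 16.]
large0 0.82 world [597. -64.  66.] in sieve [ 45. -36.]
large0 0.69 world [563. -25.  63.] in sieve [8. 1.]
large0 0.59 world [525. -19.  62.] in sieve [-30.   6.]
large0 0.27 world [556.  47.   5.] in sieve [-2. 73.]
```

View pics/w4.png

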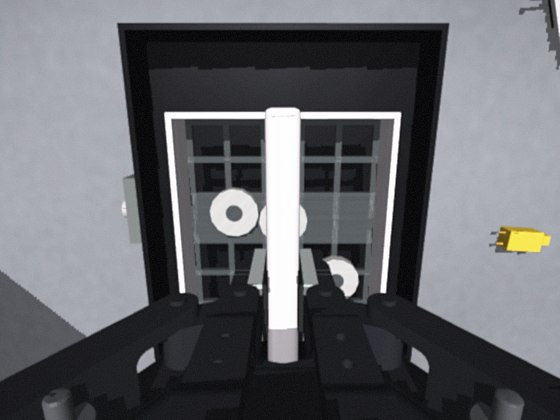

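The strip now holds only the large discs, at (234,212), (284,215) and (340,277). No small discs show, so I'll check the parts hidden by the gripper from the other cameras.

```bash
python3 - <<'E'
from h import *
ims=[]
for n in ['top','scene']:
    s=snap(n)
    for l in ['small0','large0']: print(n,l,[(np.round(d['at']).tolist(),round(d['score'],2)) for d in bot.spot_in(n,l)])
    c=s['color']; c=c[165:295,235:375] if n=='top' else c[150:280,200:350]
    ims.append(cv2.resize(c,(400,380),interpolation=cv2.INTER_CUBIC))
cv2.imwrite('pics/c5.png',np.hstack(ims))
E
```

```text
top small0 []
top large0 []
scene small0 []
scene large0 [([560.0, -28.0, 66.0], 0.59), ([586.0, -69.0, 65.0], 0.54)]
```

View pics/c5.png

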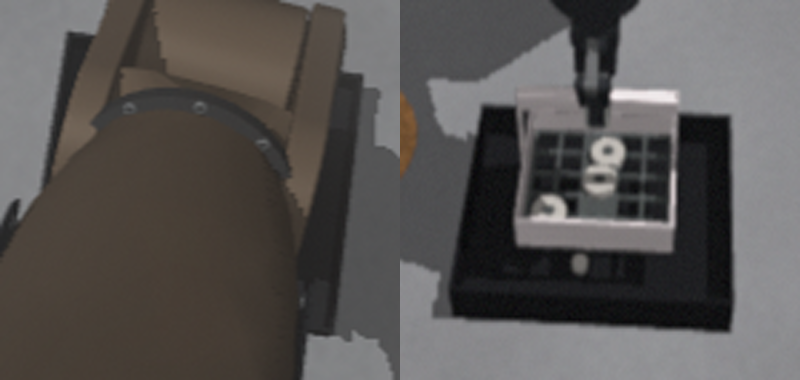

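The scene crop shows only the three large discs in the sieve, and one small disc in the tray at (580,263). I'll raise the sieve to see the tray and count the rest.

>>> jog_arm(
  rows=[
    [0, 0, 0.2, 0, 0, 0],
    [0, 0, 0.6, 0, 0, 0],
    [0, 0, 1.2, 0, 0, 0],
    [0, 0, 2, 0, 0, 0],
    [0, 0, 3, 0, 0, 0],
    [0, 0, 4, 0, 0, 0],
    [0, 0, 5, 0, 0, 0],
    [0, 0, 6, 0, 0, 0],
    [0, 0, 7, 0, 0, 0],
    [0, 0, 8, 0, 0, 0],
    [0, 0, 9, 0, 0, 0],
    [0, 0, 10, 0, 0, 0],
  ],
)

```text
clock: 12.95
ee_pos: [554.6, -25.6, 237.4]
tcp_rot: [2.278, 2.164, 0.0]
contact_force: [-0.2, -0.5, -5.2]
gripper_width: 11.2
grasp_force: 58.5
```

>>> jog_arm(
  rows=[
    [0, 0, 0.9, 0, 0, 0],
    [0, 0, 1.6, 0, 0, 0],
    [0, 0, 2.1, 0, 0, 0],
    [0, 0, 2.4, 0, 0, 0],
    [0, 0, 2.5, 0, 0, 0],
    [0, 0, 2.5, 0, 0, 0],
  ],
)

```text
clock: 13.45
ee_pos: [554.6, -25.6, 261.2]
tcp_rot: [-2.278, -2.164, 0.0]
contact_force: [-1.0, 0.9, -4.2]
gripper_width: 10.9
grasp_force: 58.5
```

```bash
python3 - <<'E'
from h import *
s=snap('scene')
for l in ['small0','large0']: print(l,[(np.round(d['at']).tolist(),round(d['score'],2)) for d in bot.spot_in('scene',l)])
a=cv2.resize(s['color'][110:280,200:350],(400,453),interpolation=cv2.INTER_CUBIC)
w=snap('wrist')
for l in ['small0','large0']: print(l,[(np.round(d['at']).tolist(),round(d['score'],2)) for d in bot.spot_in('wrist',l)])
b=cv2.resize(w['color'][60:320,140:420],(400,453))
cv2.imwrite('pics/c6.png',cv2.convertScaleAbs(np.hstack([a,b]),alpha=1.5,beta=25))
E
```

```text
small0 []
large0 [([524.0, -18.0, 192.0], 0.64), ([556.0, -24.0, 190.0], 0.59)]
small0 [([604.0, -42.0, 14.0], 0.41)]
large0 [([597.0, -68.0, 193.0], 0.86), ([523.0, -17.0, 191.0], 0.77), ([565.0, -24.0, 189.0], 0.58)]
```

View pics/c6.png

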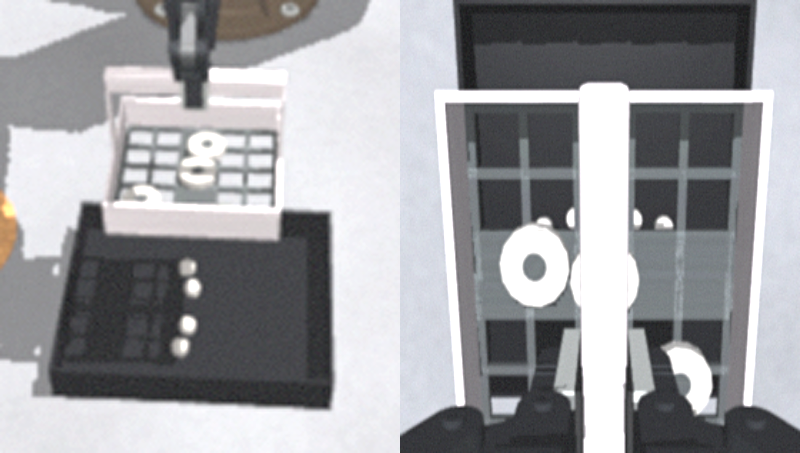

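All four small discs lie in the tray at crop (188,268), (193,288), (188,325) and (180,347). The three large ones are in the sieve. Next is a smooth carry to the mat.

>>> jog_arm(
  rows=[
    [-0.06, -0.19, 0, 0, 0, 0],
    [-0.19, -0.57, 0, 0, 0, 0],
    [-0.39, -1.14, 0, 0, 0, 0],
    [-0.64, -1.89, 0, 0, 0, 0],
    [-0.97, -2.84, 0, 0, 0, 0],
    [-1.35, -3.98, 0, 0, 0, 0],
    [-1.74, -5.11, 0, 0, 0, 0],
    [-2.13, -6.25, 0, 0, 0, 0],
    [-2.51, -7.39, 0, 0, 0, 0],
    [-2.9, -8.52, 0, 0, 0, 0],
    [-3.28, -9.66, 0, 0, 0, 0],
    [-3.67, -10.8, 0, 0, 0, 0],
  ],
)

```text
clock: 14.75
ee_pos: [517.5, -134.9, 261.4]
tcp_rot: [2.278, 2.163, 0.0]
contact_force: [0.5, 0.8, -3.7]
gripper_width: 11.2
grasp_force: 58.5
```

>>> jog_arm(
  rows=[
    [-0.39, -1.14, 0, 0, 0, 0],
    [-0.77, -2.27, 0, 0, 0, 0],
    [-1.16, -3.41, 0, 0, 0, 0],
    [-1.54, -4.54, 0, 0, 0, 0],
    [-1.93, -5.68, 0, 0, 0, 0],
    [-2.32, -6.82, 0, 0, 0, 0],
    [-2.7, -7.95, 0, 0, 0, 0],
    [-3.09, -9.09, 0, 0, 0, 0],
    [-3.47, -10.22, 0, 0, 0, 0],
    [-3.86, -11.36, 0, 0, 0, 0],
    [-4.25, -12.5, 0, 0, 0, 0],
    [-4.63, -13.63, 0, 0, 0, 0],
  ],
)

```text
clock: 15.75
ee_pos: [471.2, -271.1, 261.3]
tcp_rot: [2.278, 2.164, 0.0]
contact_force: [0.1, -0.3, -4.0]
gripper_width: 11.1
grasp_force: 58.5
```

>>> jog_arm(
  rows=[
    [-0.32, -0.95, 0, 0, 0, 0],
    [-0.61, -1.8, 0, 0, 0, 0],
    [-0.87, -2.56, 0, 0, 0, 0],
    [-1.1, -3.22, 0, 0, 0, 0],
    [-1.26, -3.69, 0, 0, 0, 0],
    [-1.39, -4.07, 0, 0, 0, 0],
    [-1.45, -4.26, 0, 0, 0, 0],
    [-1.51, -4.41, 0, 0, 0, 0],
    [-1.51, -4.41, 0, 0, 0, 0],
    [-1.51, -4.41, 0, 0, 0, 0],
  ],
)

```text
clock: 16.58
ee_pos: [456.6, -313.8, 261.3]
tcp_rot: [-2.277, -2.164, -0.0]
contact_force: [0.9, -0.1, -4.8]
gripper_width: 10.7
grasp_force: 58.5
```

>>> jog_arm(
  rows=[
    [0, 0, -0.2, 0, 0, 0],
    [0, 0, -0.6, 0, 0, 0],
    [0, 0, -1.2, 0, 0, 0],
    [0, 0, -2, 0, 0, 0],
    [0, 0, -3, 0, 0, 0],
    [0, 0, -4.2, 0, 0, 0],
    [0, 0, -5.4, 0, 0, 0],
    [0, 0, -6.6, 0, 0, 0],
    [0, 0, -7.8, 0, 0, 0],
    [0, 0, -8.8, 0, 0, 0],
    [0, 0, -9.6, 0, 0, 0],
    [0, 0, -10, 0, 0, 0],
  ],
)

```text
clock: 17.58
ee_pos: [456.3, -313.8, 159.9]
tcp_rot: [-2.277, -2.163, 0.0]
contact_force: [0.5, -0.1, -5.0]
gripper_width: 10.8
grasp_force: 58.5
```

```bash
python3 - <<'E'
from h import *
st=bot.sense();print(st['clock'],np.round(st['ee_pos'],1))
s=snap('scene','s7.png')
for l in ['sieve','mat']:
    m=bot.silhouettes('scene',l)
    if m:
        P,u,v=pts(s,m[0]['mask']);print(l,m[0]['score'])
        if l=='mat':
            P=P[(P[:,2]<12)];print(P.max(0),P.min(0),np.median(P[:,2]))
E
```

```text
17.5833 [ 456.3 -313.8  159.9]
sieve 0.65
mat 0.71
[ 559.47288951 -214.23714803    8.2485859 ] [ 374.33375872 -414.11058647   -2.72105806] 3.680497828987427
```

View pics/s7.png

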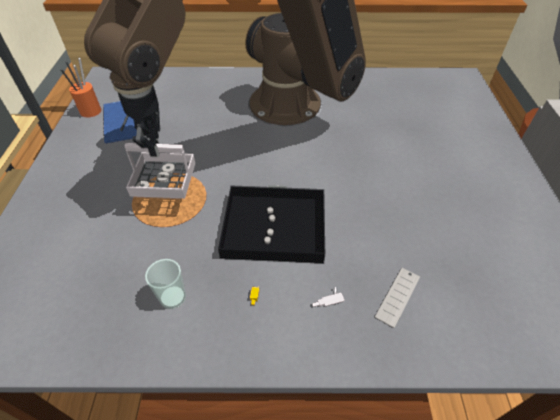

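The sieve is held over the mat at (162,175), all discs are where they should be, and the bystanders haven't moved. I'll lower it slowly over the last few millimetres.

>>> jog_arm(
  rows=[
    [0, 0, -0.4, 0, 0, 0],
    [0, 0, -1.2, 0, 0, 0],
    [0, 0, -2.2, 0, 0, 0],
    [0, 0, -3.2, 0, 0, 0],
    [0, 0, -4.2, 0, 0, 0],
    [0, 0, -5.1, 0, 0, 0],
    [0, 0, -5.8, 0, 0, 0],
    [0, 0, -6.3, 0, 0, 0],
    [0, 0, -6.6, 0, 0, 0],
    [0, 0, -6.7, 0, 0, 0],
    [0, 0, -6.8, 0, 0, 0],
    [0, 0, -6.85, 0, 0, 0],
  ],
)

```text
clock: 18.73
ee_pos: [456.7, -314.1, 93.0]
tcp_rot: [2.277, 2.163, 0.0]
contact_force: [0.8, -0.7, -4.4]
gripper_width: 10.5
grasp_force: 58.6
```

>>> jog_arm(
  rows=[
    [0, 0, -0.05, 0, 0, 0],
    [0, 0, -0.1, 0, 0, 0],
    [0, 0, -0.15, 0, 0, 0],
    [0, 0, -0.2, 0, 0, 0],
    [0, 0, -0.25, 0, 0, 0],
    [0, 0, -0.3, 0, 0, 0],
    [0, 0, -0.35, 0, 0, 0],
    [0, 0, -0.35, 0, 0, 0],
  ],
)

```text
clock: 19.4
ee_pos: [456.5, -314.0, 89.2]
tcp_rot: [-2.278, -2.164, -0.0]
contact_force: [-0.4, 0.4, -4.4]
gripper_width: 11.0
grasp_force: 58.6
```

Contact isn't showing yet (force −4.4 N), so I'll go down another 1–2 mm.

>>> jog_arm(
  rows=[
    [0, 0, -0.03, 0, 0, 0],
    [0, 0, -0.06, 0, 0, 0],
    [0, 0, -0.09, 0, 0, 0],
    [0, 0, -0.12, 0, 0, 0],
    [0, 0, -0.12, 0, 0, 0],
  ],
)

```text
clock: 19.82
ee_pos: [456.6, -314.0, 88.9]
tcp_rot: [2.277, 2.163, 0.0]
contact_force: [-2.6, 2.5, 7.1]
gripper_width: 10.8
grasp_force: 60.2
```

It's seated: the force has turned to +7 N. Releasing, then rising straight up.

>>> jog_arm(
  rows=[
    [0, 0, 0, 0, 0, 0],
    [0, 0, 0, 0, 0, 0],
    [0, 0, 0, 0, 0, 0],
    [0, 0, 0, 0, 0, 0],
    [0, 0, 0, 0, 0, 0],
    [0, 0, 0, 0, 0, 0],
    [0, 0, 0, 0, 0, 0],
    [0, 0, 0, 0, 0, 0],
    [0, 0, 0, 0, 0, 0],
    [0, 0, 0, 0, 0, 0],
  ],
  grip=0,
)

```text
clock: 20.65
ee_pos: [456.6, -314.0, 88.1]
tcp_rot: [2.278, 2.164, 0.0]
contact_force: [0.2, -0.9, -0.5]
gripper_width: 85.3
grasp_force: 0.0
```

>>> jog_arm(
  rows=[
    [0, 0, 0.3, 0, 0, 0],
    [0, 0, 1, 0, 0, 0],
    [0, 0, 2, 0, 0, 0],
    [0, 0, 4, 0, 0, 0],
    [0, 0, 6, 0, 0, 0],
    [0, 0, 8, 0, 0, 0],
    [0, 0, 10, 0, 0, 0],
    [0, 0, 12, 0, 0, 0],
    [0, 0, 14, 0, 0, 0],
    [0, 0, 15, 0, 0, 0],
    [0, 0, 15, 0, 0, 0],
    [0, 0, 15, 0, 0, 0],
  ],
)

```text
clock: 21.65
ee_pos: [456.4, -313.9, 238.3]
tcp_rot: [2.277, 2.163, 0.0]
contact_force: [-0.4, 0.5, -0.7]
gripper_width: 85.2
grasp_force: 0.0
```

```bash
python3 - <<'E'
from h import *
from scipy.spatial.transform import Rotation as R
st=bot.sense();s=snap('wrist','w8.png')
T=np.eye(4);T[:3,:3]=R.from_rotvec(st['tcp_rot']).as_matrix();T[:3,3]=st['ee_pos'];T=T@s['tool_from_camera']
P,u,v=pts(s,s['range_z']>0,T)
k=(P[:,2]>105)&(P[:,2]<125)&(np.hypot(P[:,0]-456,P[:,1]+314)<85)
print(st['clock'],st['ee_pos'],cv2.minAreaRect(P[k,:2].astype(np.float32)),np.percentile(P[k,2],[5,50,95]))
print(st['gripper_width'],[(np.round(d['at']).tolist(),round(d['score'],2)) for d in bot.spot_in('wrist','large0')])
E
```

```text
21.65 [ 456.43364974 -313.91397795  238.30319516] ((456.33270263671875, -314.4073181152344), (136.60012817382812, 11.944924354553223), 87.35535430908203) [114.65389434 115.99747592 117.17798263]
85.2462698504872 [([423.0, -306.0, 17.0], 0.67), ([490.0, -357.0, 18.0], 0.65), ([465.0, -312.0, 14.0], 0.54)]
```

View pics/w8.png

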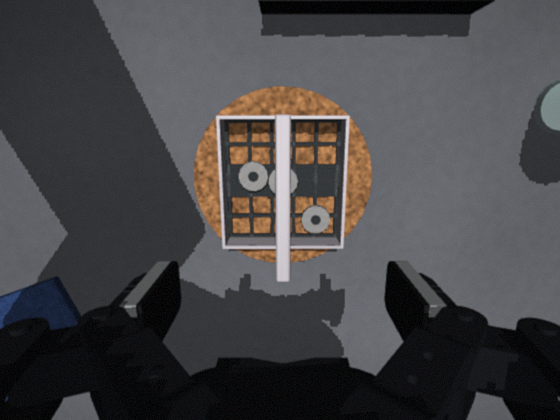

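The sieve stands level (bar top at 116 mm) and centred on the mat at (283,180). The three large discs are inside and the gripper is clear.

```bash
python3 -c "
from station import bot
print(bot.finish_job())"
```

```text
the job is handed in; nothing more can be done
None
```

The job is handed in, though no verdict came back: the last pictures show all four small discs in the tray and the sieve upright at the middle of the cork mat, let go, with the three large discs still in it.

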